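# Latch the lock box on the nursery ledge

## Task

Lock the birch medicine box: swing the latch's wire bail over so that its bar hooks behind and under the lip of the steel keeper on the sliding blue lid, then press the orange-tipped lever over and down past its centre to its stop, so that it draws the lid shut and stays there by itself. Leave the other things on the ledge where they are.

Things in the scene. Friction and masses are not known exactly. Their poses are not given: they have to be found in the camera images.
- box: Birch box screwed down, cannot move, 220 x 150 mm, top 70 mm above the ledge. Origin: centre of its underside. Its x axis is the latch axis, from the lever's end to the keeper's end; y across, z up. The -x half is a fixed deck with the latch base, the +x half is the blue sliding lid, level with it.
- lever_pivot (a point): Point on the lever's hinge line (along box y), 28 mm above the deck, at (-40, 0, 98) mm in the box frame, between two steel ears (outer faces 18 mm either side of the middle).
- lever (a joint): Angle of the latch lever (rad). In the plane of box x and z its direction from the pivot is 0.698 + joint above box +x: 0.87 is straight up, 2.705 the closed stop (towards box -x, 15 deg below level). Light friction (0.04 N m): stays where left. With the bail hooked it must be pressed against the lid's spring (4 to 8 N at the tip) past centre, at about 2.35, then pulls itself shut.
- lever_pad (a point): Centre of the lever's orange tip (30 mm wide, 7 mm thick, 20 mm long), mid-thickness, 45 mm from the pivot; the lever is a plate 26 mm wide, 4 mm thick, its end 55 mm from the pivot. Press the face that looks to the keeper while the lever stands up, and up when it is closed.
- bail (a joint): Angle of the wire bail on the lever (rad). It hinges on a pin 14 mm from the pivot along the lever, parallel to the pivot; its bar's centre is 72 mm from the pin. The bail's direction (measured like the lever's) is the lever's + 1.571 - joint, so joint grows as it swings over to the keeper. Lightly stiff: it stays where left and tends to turn along with the lever.
- bail_bar (a point): Centre of the bail's cross bar: 8 mm diameter, along box y, an orange boss of 12 mm diameter on each end, 48 mm over the bosses' flat ends. Pinched there from above, a finger either side, the bail pivots between the fingers. Side wires 20 mm either side of the middle. The bar can be moved anywhere 60 to 85 mm from the pivot, the lever following.
- keeper (a point): Seat of the steel keeper (20 mm wide): where the bar's centre lies when hooked, 22 mm above the lid's top; axes as the box's, moves with the lid. Post face 4 mm to -x of the seat; a lip on it, 6 to 9 mm above the seat, overhangs to 1.5 mm beyond it; a ledge is 5.5 mm below the seat. The bar must come down at least 6 mm to +x of the seat, then be drawn back under the lip to the post.
- lid (a joint): Opening of the sliding lid (m), along box x: 0 is fully shut. Unlatched, its sprung seal holds it about 9 mm open and pushes it back there (6 N per mm); properly latched it stays at about 1 to 2 mm.
- food_jar: Bystander: closed baby food jar, 56 mm diameter, 75 mm high. Origin: centre of its underside.
- night_light: Bystander: acrylic night light, clear upright plate on a round white base of 72 mm diameter with a green push switch, 107 mm high. Origin: centre of its underside.
- tractor: Bystander: lilac toy tractor, about 107 x 78 mm, 84 mm high. Origin: its underside, between the wheels.
- bowl: Bystander: orange bowl, 110 mm diameter, 45 mm high. Origin: centre of its underside.
- spoon: Bystander: green silicone spoon, 140 mm long, lying flat. Origin: on its underside.

How it is judged:
By the outcome, as a careful person would: the job done as asked, in the order asked, and still so for the second after the job is handed in, with the robot touching nothing.
It also fails if it takes over 48 s, if anything falls off the work surface, if the arm or the gripper's body presses on something with over 40 N, if the wrist force passes 120 N, or if a joint passes its speed limit or range.

## Robot

A 6-joint arm with a two-finger parallel gripper is mounted at the origin on the work surface. World frame = base frame: x ahead of the robot, y to its left, z up, the work surface at z = 0. Lengths are in m, angles in degrees, forces in N, time in s.
With the tool pointing down it reaches from about 0.4 to 0.825 m from the base axis. Payload 7 kg.
Tool frame: the origin (TCP) lies on the front face of the gripper's body, between the roots of the fingers; the fingertips stand 66 mm ahead of it and the grasp point (between the pads) lies 47 mm ahead of it (ctrl.grasp_offset is the z of the grasp point in the tool frame, in m); z points along the fingers, y is the direction in which the jaws open and shut (so a half turn about z gives the same grasp; the last joint's range is limited). The gripper opens to 88 mm and grips with 3 to 60 N. Pads are 19 mm wide; open, the fingers measure 130 mm over their backs; the gripper's body (78 mm by 193 mm) begins 47 mm behind the grasp point.
Start: joints at [-58.952, 20.546, 0.682, 0, -70.136, -16.507], TCP at [0.169, -0.653, 0.292] pointing down, gripper open.
Joint ranges: [-176.03, 176.03], [-82.01, 121.73], [-58.28, 71.71], [-173.87, 95.51], [-174.79, -0.11], [-173.66, 173.66]. Speed limits (degrees/s): [136.94, 136.94, 172.46, 180, 180, 180].

## Interface

Orientations are given as [roll, pitch, yaw] about the fixed x, y, z axes, in that order (R = Rz(yaw) Ry(pitch) Rx(roll)).
In Python, from plant import ctrl gives the robot as it stands.
- The arm moves only by the shell command python3 -m creep 'ROWS'. ROWS is JSON, a list of rows, each a list of 7 numbers: the turn, a rotation vector about the tool's x, y, z in rad, then the shift along the tool's x, y, z in m, then the opening, from 0 (shut) to 1 (fully open). In form: [[wx, wy, wz, dx, dy, dz, grip], ...]. A call has 1 to 12 rows; each row is the pose to reach, as a shift and turn from the pose commanded when the call began, along the tool's axes at that moment; what a row does not reach only later rows make up. A row lasts 1/12 s, in which the tool goes at most 41.7 mm and 7.16 degrees, less where a joint would pass 70% of its speed; a pose out of reach is approached as far as the arm can. A call with a gripper value outside its range is refused whole. The fingers move at their own pace and stop on an object; the grip force is fixed at half the most. Time passes only in rows, so rows that repeat a pose let the fingers close. It gives the time, the measured TCP pose, the force and the opening at its end, in the units of the state.
- ctrl.get_obs(): the state, without advancing time (a new reading comes with each control period).
- ctrl.snapshot(name): name is "side" or "top" or "wrist"; returns the picture (400x640x3 uint8, blue, green, red); there is no depth.
- ctrl.camera_model(name): a dict with "K" (3x3 intrinsics, pixels), "rvec" (rotation vector, rad) and "tvec" (3), from world to camera coordinates, as OpenCV has them. Camera axes: x right, y down, z forward; pixel columns grow to the right and rows downward; lengths in m; the calibration is good to about 2 mm. The wrist camera is an equidistant fisheye: a pixel r from the principal point sees the ray r / f radians off the axis. A picture is of the moment at which its call begins: read the wrist's pose just before it. camera_model takes no time and is no camera call; for the wrist camera it gives the pose at the moment of the call.
- ctrl.close_job(): hands the job in, once; it reports no verdict.
The state is a dict: "clock": time; "joint_pos": joint angles; "qvel": joint speeds; "tau": joint torques, N m; "tool_pos": TCP position; "orientation": TCP orientation; "force": force on the tool from outside, world axes, zero at the start; "moment": the same for the moment, N m; "opening": finger opening in m.
Only numpy, scipy, OpenCV 4.12 (cv2) and the standard library are available. Lean on these libraries where they do the work, as an engineer would, in place of code of your own. Each camera call takes 0.05 s, during which the arm holds its last target.

## Working session

There is one attempt and no reset: what is moved stays moved. The work goes in short steps, Python scripts to look and compute and a shell command to move; the robot and the scene stay as the last step left them, time stands still between calls to the robot, and variables do not carry over. Pictures are saved under pics/ and viewed, and the job is handed in when it is done.

```bash
ls; mkdir -p pics; python3 - <<'E'
from plant import ctrl
import cv2
print(ctrl.get_obs())
for n in("side","top","wrist"):
    cv2.imwrite(f"pics/{n}0.png",ctrl.snapshot(n)); m=ctrl.camera_model(n); print(n,m)
E
```

```text
pics
{'clock': 0.0, 'joint_pos': array([-5.89513663e+01,  2.05904785e+01,  6.31396142e-01, -2.08488239e-02,
       -7.01342368e+01, -1.65074211e+01]), 'qvel': array([ 0.14689023, -0.00434993,  0.10695788, -0.02087447, -0.04932142,
       -0.06696362]), 'tau': array([-1.81423053e-03, -5.82722962e+01,  2.93051845e+01,  6.99702144e+00,
        6.79300865e-03, -1.65119905e-04]), 'tool_pos': array([ 0.16936602, -0.65299832,  0.29121303]), 'orientation': array([ 1.79904958e+02, -7.72714432e-03, -1.65465882e+02]), 'force': array([0.50993038, 0.20478162, 0.44141756]), 'moment': array([-0.00498091,  0.0165089 ,  0.01891852]), 'opening': 0.08783701144417064}
side {'K': array([[468.56686123,   0.        , 321.48123345],
       [  0.        , 468.56686123, 212.04643997],
       [  0.        ,   0.        ,   1.        ]]), 'rvec': array([ 0.97724582, -2.53617799,  0.9357623 ]), 'tvec': array([0.46196564, 0.40212183, 1.21163765])}
top {'K': array([[469.90848646,   0.        , 331.86525176],
       [  0.        , 469.90848646, 198.0164411 ],
       [  0.        ,   0.        ,   1.        ]]), 'rvec': array([ 2.11957496, -2.10727303,  0.2283582 ]), 'tvec': array([-0.01997106,  0.6273396 ,  1.21737489])}
wrist {'K': array([[309.70691629,   0.        , 320.85380394],
       [  0.        , 309.70691629, 201.81626408],
       [  0.        ,   0.        ,   1.        ]]), 'rvec': array([-1.8110268 , -2.33985194, -0.32013872]), 'tvec': array([ 0.67377502, -0.03217156,  0.38993667])}
```

View pics/side0.png

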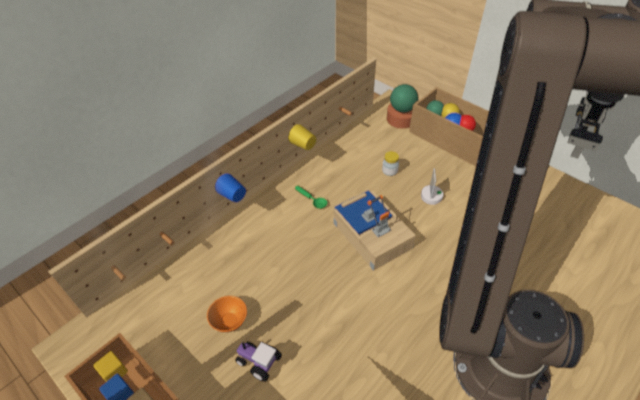

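View pics/top0.png

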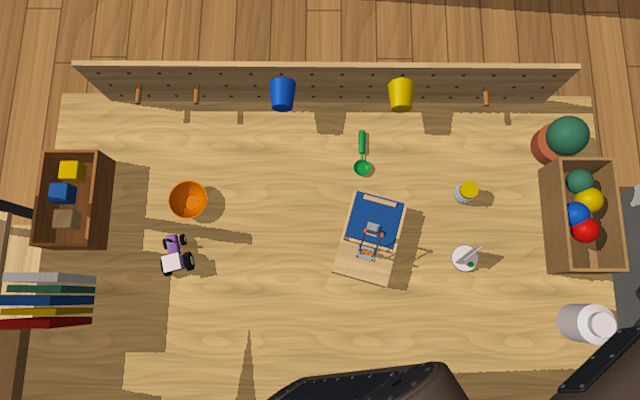

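View pics/wrist0.png

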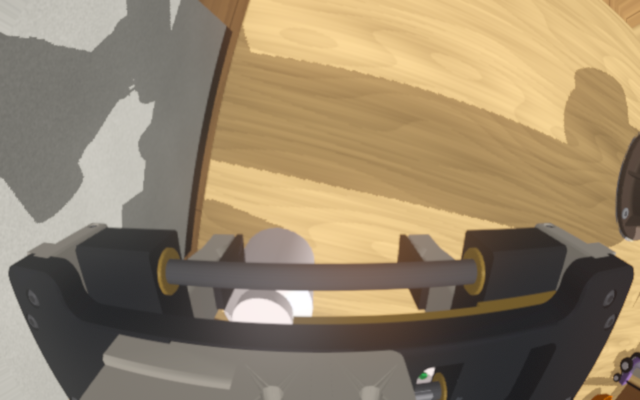

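The top view shows the box at about (371,238), with the lid end facing up and the lever end down. I'll zoom in on both views.

```bash
python3 - <<'E'
import cv2
a=cv2.imread("pics/top0.png")[180:300,320:440]; cv2.imwrite("pics/topz.png",cv2.resize(a,None,fx=5,fy=5,interpolation=cv2.INTER_CUBIC))
a=cv2.imread("pics/side0.png")[180:275,320:420]; cv2.imwrite("pics/sidez.png",cv2.resize(a,None,fx=6,fy=6,interpolation=cv2.INTER_CUBIC))
E
```

```text
(no output)
```

View pics/topz.png

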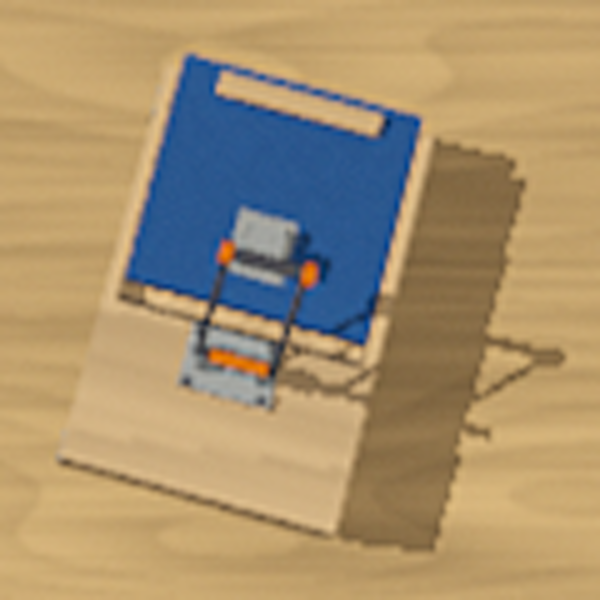

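View pics/sidez.png

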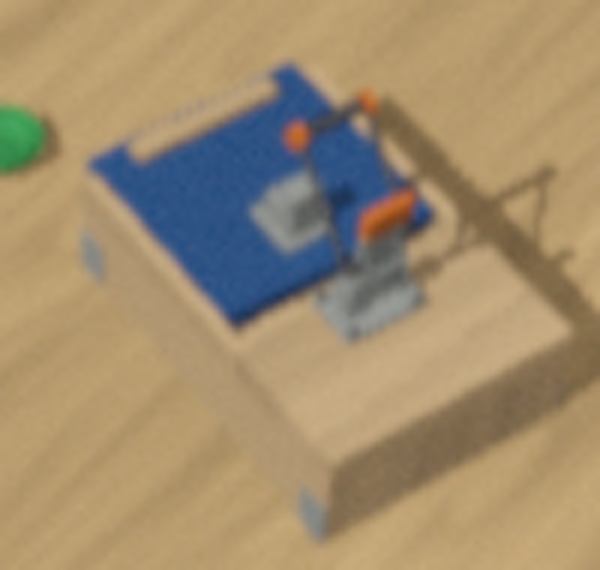

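```bash
cat > h.py <<'E'
import cv2, numpy as np, pickle, os
from scipy.optimize import least_squares
from plant import ctrl
M={n:ctrl.camera_model(n) for n in("side","top")}
def proj(n,P):
    m=M[n]; return cv2.projectPoints(np.atleast_2d(np.float64(P)),m["rvec"],m["tvec"],m["K"],None)[0][:,0]
def b2w(p,P):
    c,s=np.cos(p[2]),np.sin(p[2]); P=np.atleast_2d(P)
    return np.c_[p[0]+c*P[:,0]-s*P[:,1],p[1]+s*P[:,0]+c*P[:,1],P[:,2]]
def mech(l,b):
    a=.698+l; pad=[-.04+.045*np.cos(a),0,.098+.045*np.sin(a)]
    pin=np.array([-.04+.014*np.cos(a),0,.098+.014*np.sin(a)]); d=a+1.571-b
    bar=pin+.072*np.array([np.cos(d),0,np.sin(d)]); return np.array(pad),pin,bar
E
python3 - <<'E'
from h import *
T=lambda x,y:((x+.5)/5-.5+320,(y+.5)/5-.5+180)
S=lambda x,y:((x+.5)/6-.5+320,(y+.5)/6-.5+180)
obs=[("top",T(62,457),(-.11,.075,.07)),("top",T(335,533),(-.11,-.075,.07)),
("side",S(330,468),(-.11,.075,.07)),("side",S(572,328),(-.11,-.075,.07)),("side",S(320,540),(-.11,.075,0)),
("top",T(178,55),(.11,.075,.07)),("top",T(437,120),(.11,-.075,.07))]
f=lambda p:np.concatenate([proj(n,b2w(p,P))[0]-z for n,z,P in obs])
r=least_squares(f,[.6,-.1,0],x_scale=[.1,.1,.1],loss="soft_l1"); p=r.x
print(p,np.degrees(p[2])); print(f(p).reshape(-1,2).round(2))
bo=[("top",T(226,252),.024),("top",T(311,273),-.024),("side",S(297,136),.024),("side",S(368,102),-.024)]
pd=[("top",T(240,362)),("side",S(387,214))]
def g(q):
    pad,pin,bar=mech(q[0],q[1]); o=[]
    for n,z,y in bo: o.append(proj(n,b2w(p,bar+[0,y,0]))[0]-z)
    for n,z in pd: o.append(proj(n,b2w(p,pad))[0]-z)
    return np.concatenate(o)
for s in [(.5,.5),(.9,1.),(.9,2)]:
    r=least_squares(g,s); print(r.x,r.cost,mech(*r.x)); print(g(r.x).reshape(-1,2).round(2))
E
```

```text
[ 0.51847381 -0.11932019 -0.26912557] -15.419759086583575
[[ 0.04 -0.93]
 [ 0.54 -0.45]
 [-0.11 -1.27]
 [-0.2   0.05]
 [-0.07  0.24]
 [-1.34  1.16]
 [ 0.17  2.83]]
[1.02088009 2.36568293] 2.153263753307135 (array([-0.04663944,  0.        ,  0.1425075 ]), array([-0.0420656 ,  0.        ,  0.11184678]), array([0.00131264, 0.        , 0.16931267]))
[[-0.44 -0.38]
 [ 1.36  0.66]
 [-0.78  0.21]
 [ 0.62 -0.69]
 [ 0.31  0.  ]
 [ 0.    0.29]]
[1.0208801  2.36568293] 2.153263753307289 (array([-0.04663944,  0.        ,  0.1425075 ]), array([-0.0420656 ,  0.        ,  0.11184678]), array([0.00131264, 0.        , 0.16931267]))
[[-0.44 -0.38]
 [ 1.36  0.66]
 [-0.78  0.21]
 [ 0.62 -0.69]
 [ 0.31  0.  ]
 [ 0.    0.29]]
[1.0208801  2.36568296] 2.153263753306972 (array([-0.04663944,  0.        ,  0.1425075 ]), array([-0.0420656 ,  0.        ,  0.11184678]), array([0.00131264, 0.        , 0.16931267]))
[[-0.44 -0.38]
 [ 1.36  0.66]
 [-0.78  0.21]
 [ 0.62 -0.69]
 [ 0.31  0.  ]
 [ 0.    0.29]]
```

```bash
cat >> h.py <<'E'
from scipy.spatial.transform import Rotation as Ro
W=np.array([0.5185,-0.1193,-0.269])   # box pose
def pose():
    o=ctrl.get_obs(); return np.array(o["tool_pos"]),Ro.from_euler("xyz",o["orientation"],degrees=True),o
def goto(target,yaw=None,R=None):
    t,Rc,o=pose(); d=Rc.inv().apply(np.array(target)-t)
    Rt=Ro.from_euler("xyz",[180,0,yaw],degrees=True) if R is None else R
    return (Rc.inv()*Rt).as_rotvec().round(4),d.round(4)
E
python3 - <<'E'
from h import *
t,R,o=pose(); m=ctrl.camera_model("wrist"); Rw=Ro.from_rotvec(m["rvec"])
c=-Rw.inv().apply(m["tvec"]); print("cam in tool",R.inv().apply(c-t),"axis",R.inv().apply(Rw.inv().apply([0,0,1])),"camx",R.inv().apply(Rw.inv().apply([1,0,0])))
bar=b2w(W,[.0013,0,.169])[0];print(bar)
for y in(164.6,-15.4): print(goto([bar[0],bar[1],.31],y))
E
```

```text
cam in tool [ 0.07379966  0.00087785 -0.09247206] axis [-2.68340234e-01 -7.46818050e-04  9.63323913e-01] camx [-1.61311111e-04  9.99999720e-01  7.30316740e-04]
[ 0.51975325 -0.1196455   0.169     ]
(array([ 1.200e-03, -4.000e-04,  5.224e-01]), array([-0.473 ,  0.4285, -0.0181]))
(array([ 6.0000e-04,  1.6000e-03, -2.6191e+00]), array([-0.473 ,  0.4285, -0.0181]))
```

```bash
python3 -m creep '[[0,0,-1.4,-0.24,0.22,-0.018,1],[0,0,-1.4,-0.24,0.22,-0.018,1],[0,0,-1.4,-0.24,0.22,-0.018,1],[0,0,-1.4,-0.24,0.22,-0.018,1],[0,0,-1.4,-0.24,0.22,-0.018,1],[0,0,-1.4,-0.24,0.22,-0.018,1],[0,0,-1.4,-0.24,0.22,-0.018,1],[0,0,-1.4,-0.24,0.22,-0.018,1],[0,0,-1.4,-0.24,0.22,-0.018,1],[0,0,-1.4,-0.24,0.22,-0.018,1],[0,0,-1.4,-0.24,0.22,-0.018,1],[0,0,-1.4,-0.24,0.22,-0.018,1]]'
python3 - <<'E'
from h import *
bar=b2w(W,[.0013,0,.169])[0]
print(goto([bar[0],bar[1],.31],-15.4))
E
```

```text
clock: 1.15
tool_pos: [0.3467, -0.3797, 0.3101]
orientation: [-180.0, 0.0, -84.9]
force: [0.7, 0.3, 0.0]
opening: 0.0878
(array([-1.0000e-04,  1.0000e-04, -1.2122e+00]), array([-2.435e-01, -1.957e-01,  2.000e-04]))
```

```bash
python3 -m creep '[[0,0,-1.212,-0.2435,-0.196,0,1],[0,0,-1.212,-0.2435,-0.196,0,1],[0,0,-1.212,-0.2435,-0.196,0,1],[0,0,-1.212,-0.2435,-0.196,0,1],[0,0,-1.212,-0.2435,-0.196,0,1],[0,0,-1.212,-0.2435,-0.196,0,1],[0,0,-1.212,-0.2435,-0.196,0,1],[0,0,-1.212,-0.2435,-0.196,0,1],[0,0,-1.212,-0.2435,-0.196,0,1],[0,0,-1.212,-0.2435,-0.196,0,1],[0,0,-1.212,-0.2435,-0.196,0,1],[0,0,-1.212,-0.2435,-0.196,0,1]]'
python3 - <<'E'
from h import *
import json
m=ctrl.camera_model("wrist"); cv2.imwrite("pics/w1.png",ctrl.snapshot("wrist")); pickle.dump(m,open("w1.pkl","wb"))
cv2.imwrite("pics/w1z.png",cv2.resize(cv2.imread("pics/w1.png")[180:400,200:460],None,fx=3,fy=2.7,interpolation=cv2.INTER_CUBIC))
E
```

```text
clock: 2.15
tool_pos: [0.5216, -0.1213, 0.3099]
orientation: [180.0, 0.0, -16.1]
force: [-0.1, 0.4, 0.2]
opening: 0.0875
```

View pics/w1.png

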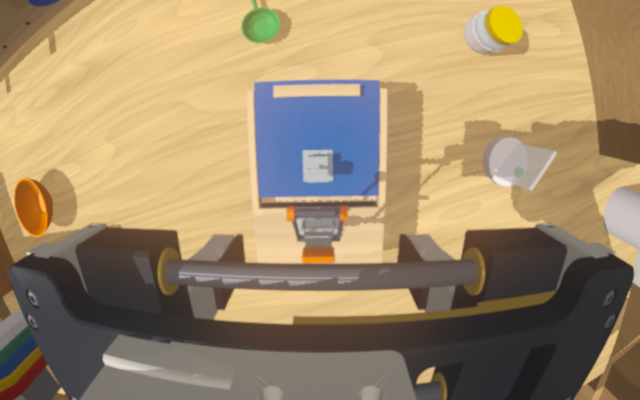

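The wrist view is clear. The lid spans x 254–380, the keeper is at (318,166), the bosses are at (291,213) and (345,213), and the pad is at (318,256). I'll zoom in for accurate pixels.

```bash
python3 - <<'E'
import cv2
a=cv2.imread("pics/w1.png")
cv2.imwrite("pics/w1a.png",cv2.resize(a[70:210,235:400],None,fx=4,fy=4,interpolation=cv2.INTER_CUBIC))
cv2.imwrite("pics/w1b.png",cv2.resize(a[140:270,260:380],None,fx=4.5,fy=4.5,interpolation=cv2.INTER_CUBIC))
E
```

```text
(no output)
```

View pics/w1a.png

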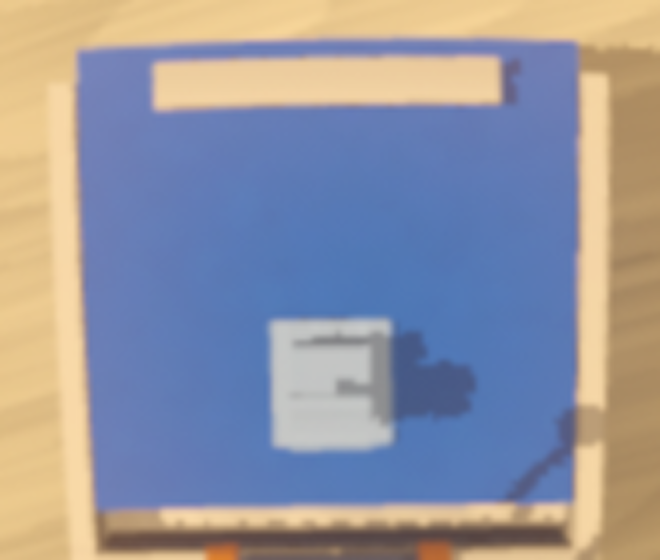

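View pics/w1b.png

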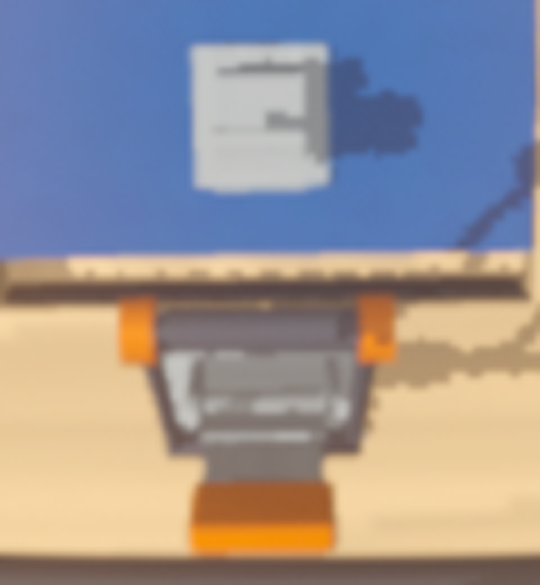

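```bash
cat >> h.py <<'E'
def wproj(m,P):
    C=Ro.from_rotvec(m["rvec"]).apply(np.atleast_2d(P))+m["tvec"]
    r=np.hypot(C[:,0],C[:,1]); th=np.arctan2(r,C[:,2]); K=m["K"]
    return np.c_[K[0,0]*th*C[:,0]/r+K[0,2],K[1,1]*th*C[:,1]/r+K[1,2]]
E
python3 - <<'E'
from h import *
m=pickle.load(open("w1.pkl","rb"))
A=lambda x,y:np.array([(x+.5)/4-.5+235,(y+.5)/4-.5+70]); B=lambda x,y:np.array([(x+.5)/4.5-.5+260,(y+.5)/4.5-.5+140])
T=lambda x,y:((x+.5)/5-.5+320,(y+.5)/5-.5+180)
S=lambda x,y:((x+.5)/6-.5+320,(y+.5)/6-.5+180)
ob=[("top",T(62,457),(-.11,.075,.07)),("top",T(335,533),(-.11,-.075,.07)),
("side",S(330,468),(-.11,.075,.07)),("side",S(572,328),(-.11,-.075,.07)),("side",S(320,540),(-.11,.075,0))]
wb=[(A(48,85),(.11,.075,.07)),(A(609,72),(.11,-.075,.07))]
# q: x,y,yaw,lid,lidhw,lever,bail, wristcam offs
gap=[A(100,548),A(570,545)]
bos=[(B(137,330),.0195),(B(378,328),-.0195)]
def f(q):
    p=q[:3]; o=[]
    for n,z,P in ob: o.append(.7*(proj(n,b2w(p,P))[0]-z))
    for z,P in wb: o.append(wproj(m,b2w(p,P))[0]-z)
    for z,s in((A(78,50),1),(A(578,42),-1)): o.append(wproj(m,b2w(p,[.11+q[3],s*q[4],.07]))[0]-z)
    for z,s in zip(gap,(1,-1)): o.append(wproj(m,b2w(p,[0,s*.065,.07]))[0][1:]-z[1:])
    pad,pin,bar=mech(q[5],q[6])
    for z,s in bos: o.append(wproj(m,b2w(p,bar+[0,s*24/19.5*.9,0]))[0]-z)
    a=q[5]+.698; 
    # pad near end edge (tip end, mid)
    for n,z in[("top",T(240,362)),("side",S(387,214))]: o.append(proj(n,b2w(p,pad))[0]-z)
    for n,z,y in [("top",T(226,252),.0215),("top",T(311,273),-.0215),("side",S(297,136),.0215),("side",S(368,102),-.0215)]:
        o.append(.7*(proj(n,b2w(p,bar+[0,y,0]))[0]-z))
    return np.concatenate(o)
r=least_squares(f,[*W,.009,.066,1.02,2.36],x_scale=[.01,.01,.02,.005,.01,.1,.1],loss="soft_l1")
q=r.x; print(q.round(4),np.degrees(q[2])); print(f(q).round(1)); print(mech(q[5],q[6]))
p=q[:3]
im=cv2.resize(cv2.imread("pics/w1.png")[70:270,235:400],None,fx=4,fy=3.0*4/3,interpolation=cv2.INTER_CUBIC)
def dr(P,c,txt=None):
    z=wproj(m,b2w(p,P))[0]; u=(z-[235,70]+.5)*4-.5; cv2.circle(im,tuple(int(v) for v in u),3,c,-1)
sx=.0184+q[3]-.0015
for s in(-.01,.01):
    dr([sx+.0015,s,.101],(0,0,255)); dr([sx-.004,s,.101],(0,255,0)); dr([sx+.0,s,.0865],(255,0,255))
pad,pin,bar=mech(q[5],q[6]); dr(bar,(0,255,255)); dr(pin,(0,255,0)); dr(pad,(255,255,0)); dr([.11,.075,.07],(0,0,255));dr([0,0,.07],(0,0,255));dr([-.04,0.018,.098],(0,255,0))
cv2.imwrite("pics/ov1.png",im[:, :][200:])
E
```

```text
[ 0.5148 -0.1166 -0.2662  0.0094  0.0667  0.9257  2.2967] -15.254442431938322
[ -0.6   0.4  -0.2   0.6   0.3  -0.    0.2   0.8   0.3   1.    0.1   0.4
  -0.2   1.2  -0.1   0.1  -0.1  -0.1 -16.4 -17.4   0.    0.1   0.8  -0.2
  -0.3  -0.2  -0.4   0.4  -0.2   0.2  -0.3   0.6  -0.2   0.4  -0.2   0.3]
(array([-0.04237861,  0.        ,  0.14293709]), array([-0.04074001,  0.        ,  0.11198043]), array([0.00413063, 0.        , 0.16828874]))
```

View pics/ov1.png

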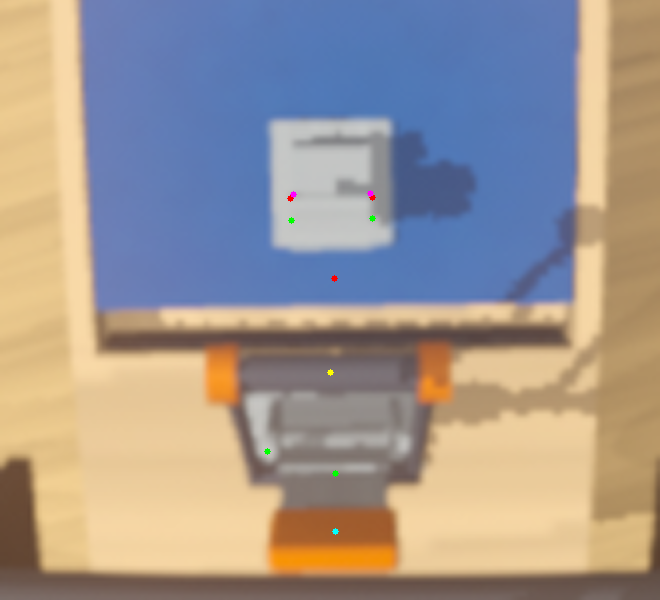

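```bash
sed -i 's/^W=.*/W=np.array([0.5148,-0.1166,-0.2662])/' h.py; cat >> h.py <<'E'
def tw(bx,bz,off=.056,by=0): # tcp world for a box-frame point at off below the tcp
    w=b2w(W,[bx,by,bz])[0]; return w+[0,0,off]
def inbox():
    t,R,o=pose(); c,s=np.cos(W[2]),np.sin(W[2]); d=t-[W[0],W[1],0]
    return np.array([c*d[0]+s*d[1],-s*d[0]+c*d[1],d[2]]).round(4), o["orientation"].round(2),o["force"].round(1),round(o["opening"],4),o["clock"]
E
python3 - <<'E'
from h import *
print(inbox()); print(goto(tw(.004,.1685),-15.25))
E
```

```text
(array([ 0.0078, -0.003 ,  0.31  ]), array([ 1.7999e+02,  1.0000e-02, -1.6110e+01]), array([-0.4,  0.1, -0. ]), 0.0875, 2.2)
(array([ 0.0001,  0.0003, -0.015 ]), array([-0.0038, -0.0029,  0.0855]))
```

```bash
python3 -m creep '[[0,0,-0.005,-0.004,-0.003,0.02,1],[0,0,-0.01,-0.004,-0.003,0.045,1],[0,0,-0.015,-0.004,-0.003,0.07,1],[0,0,-0.015,-0.004,-0.003,0.0855,1],[0,0,-0.015,-0.004,-0.003,0.0855,1],[0,0,-0.015,-0.004,-0.003,0.0855,1],[0,0,-0.015,-0.004,-0.003,0.0855,1]]'
python3 - <<'E'
from h import *
print(inbox()); 
m=ctrl.camera_model("wrist");a=ctrl.snapshot("wrist");cv2.imwrite("pics/w2.png",a[100:400,100:540]); pickle.dump(m,open("w2.pkl","wb"))
cv2.imwrite("pics/w2z.png",cv2.resize(a[120:290,200:440],None,fx=3.3,fy=3.3,interpolation=cv2.INTER_CUBIC))
b=ctrl.snapshot("side"); cv2.imwrite("pics/s2.png",cv2.resize(b[150:280,320:480],None,fx=4.5,fy=4.5,interpolation=cv2.INTER_CUBIC))
E
```

```text
clock: 2.78
tool_pos: [0.5193, -0.1176, 0.2259]
orientation: [-180.0, -0.1, -15.0]
force: [-0.0, -0.5, 1.1]
opening: 0.0874
(array([4.600e-03, 2.000e-04, 2.259e-01]), array([-1.7999e+02, -9.0000e-02, -1.5050e+01]), array([-0. , -0.5,  1.1]), 0.0874, 2.7833)
```

View pics/w2z.png

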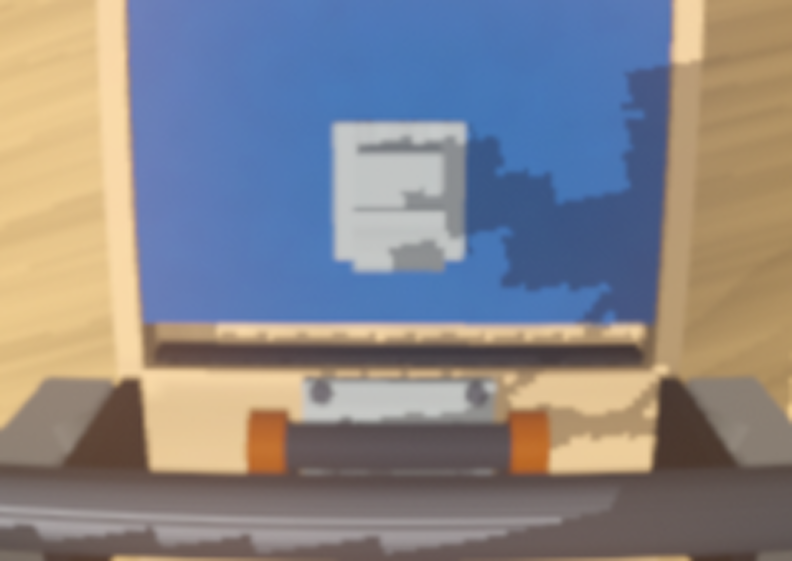

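View pics/s2.png

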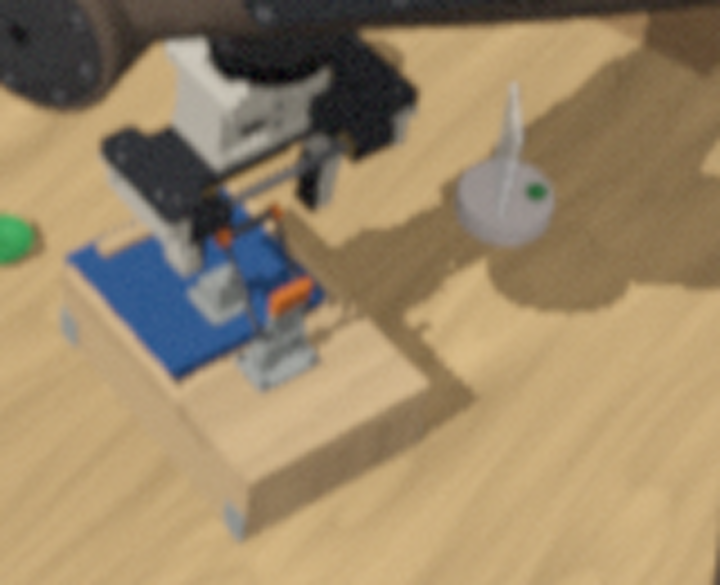

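The bosses sit between the open fingers, at about (268,441) and (530,441) in the zoom. I'll compare that with the prediction.

```bash
python3 - <<'E'
from h import *
m=pickle.load(open("w2.pkl","rb"))
Z=lambda x,y:np.array([(x+.5)/3.3-.5+200,(y+.5)/3.3-.5+120])
z1,z2=Z(268,441),Z(530,441)
def f(q): return np.concatenate([wproj(m,b2w(W,[q[0],q[2]+.0215,q[1]]))[0]-z1,wproj(m,b2w(W,[q[0],q[2]-.0215,q[1]]))[0]-z2])
r=least_squares(f,[.004,.168,0],x_scale=.01); print(r.x,f(r.x))
print("lip edge L/R", wproj(m,b2w(W,[[.0278,.01,.101],[.0278,-.01,.101]])), Z(354,209),Z(443,209))
print("lip line for seat x at z101:",[ (x,wproj(m,b2w(W,[x,0,.101]))[0].round(1)) for x in (.026,.028,.030)])
t,R,o=pose(); 
for b in (.004,r.x[0]): print(goto(tw(b,.168),-15.25))
E
```

```text
[0.00410018 0.16668854 0.00030178] [ 0.00194514 -0.11375954  0.00129336  0.11380707]
lip edge L/R [[307.19203315 184.3672839 ]
 [335.01541835 184.45628023]] [306.92424242 182.98484848] [333.89393939 182.98484848]
lip line for seat x at z101: [(0.026, array([321.1, 186.8])), (0.028, array([321.1, 184.1])), (0.03, array([321.1, 181.4]))]
(array([-0.0007, -0.0023,  0.0043]), array([-0.0006,  0.0004,  0.0021]))
(array([-0.0007, -0.0023,  0.0043]), array([-0.0005,  0.0004,  0.0021]))
```

```bash
python3 -m creep '[[0,0,0,-0.0005,0,0.002,0.55],[0,0,0,-0.0005,0,0.002,0.3],[0,0,0,-0.0005,0,0.002,0],[0,0,0,-0.0005,0,0.002,0],[0,0,0,-0.0005,0,0.002,0],[0,0,0,-0.0005,0,0.002,0],[0,0,0,-0.0005,0,0.002,0],[0,0,0,-0.0005,0,0.002,0]]'
python3 - <<'E'
from h import *
print(inbox())
E
```

```text
clock: 3.55
tool_pos: [0.5182, -0.1171, 0.2227]
orientation: [-180.0, -0.0, -14.9]
force: [0.0, 1.0, 0.1]
opening: 0.0479
(array([0.0034, 0.0004, 0.2227]), array([-180.  ,   -0.  ,  -14.94]), array([0. , 1. , 0.1]), 0.0479, 3.55)
```

```bash
python3 -m creep '[[0,0,0,0.006,0,0.006,0],[0,0,0,0.0125,0,0.013,0],[0,0,0,0.018,0,0.0215,0],[0,0,0,0.0235,0,0.0305,0],[0,0,0,0.027,0,0.038,0],[0,0,0,0.0295,0,0.0455,0],[0,0,0,0.031,0,0.051,0],[0,0,0,0.032,0,0.0565,0],[0,0,0,0.032,0,0.0565,0],[0,0,0,0.032,0,0.0565,0]]'
python3 - <<'E'
from h import *
print(inbox())
m=ctrl.camera_model("wrist");a=ctrl.snapshot("wrist"); pickle.dump(m,open("w3.pkl","wb"))
cv2.imwrite("pics/w3z.png",cv2.resize(a[120:290,200:440],None,fx=3.3,fy=3.3,interpolation=cv2.INTER_CUBIC))
b=ctrl.snapshot("side"); cv2.imwrite("pics/s3.png",cv2.resize(b[170:280,320:450],None,fx=5,fy=5,interpolation=cv2.INTER_CUBIC))
E
```

```text
clock: 4.38
tool_pos: [0.5492, -0.1254, 0.166]
orientation: [180.0, 0.0, -14.9]
force: [0.5, -0.6, 1.4]
opening: 0.0475
(array([0.0355, 0.0005, 0.166 ]), array([179.99,   0.  , -14.93]), array([ 0.5, -0.6,  1.4]), 0.0475, 4.3833)
```

View pics/w3z.png

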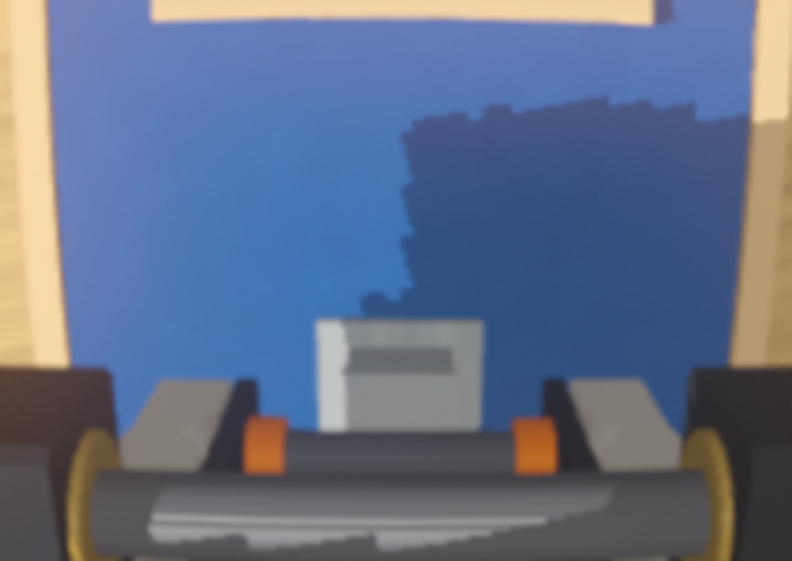

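View pics/s3.png

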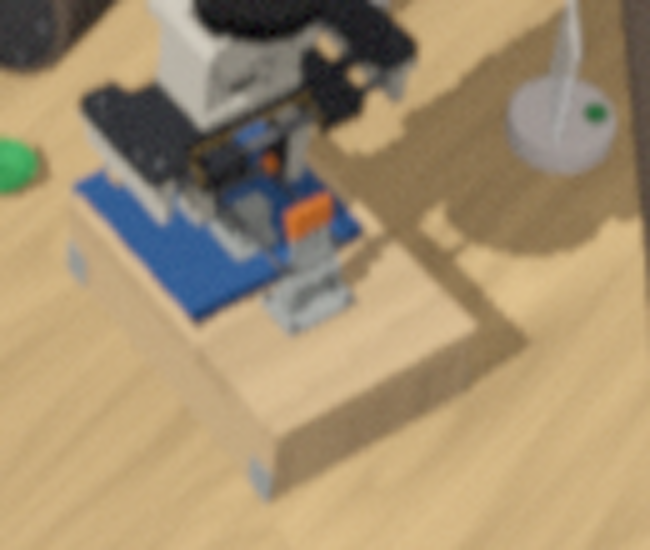

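```bash
python3 -m creep '[[0,0,0,0,0,0.005,0],[0,0,0,0,0,0.010,0],[0,0,0,0,0,0.014,0],[0,0,0,0,0,0.017,0],[0,0,0,0,0,0.0185,0],[0,0,0,0,0,0.0185,0],[0,0,0,0,0,0.0185,0]]'
python3 - <<'E'
from h import *
print(inbox())
m=ctrl.camera_model("wrist");a=ctrl.snapshot("wrist"); pickle.dump(m,open("w4.pkl","wb"))
cv2.imwrite("pics/w4z.png",cv2.resize(a[120:290,200:440],None,fx=3.3,fy=3.3,interpolation=cv2.INTER_CUBIC))
E
```

```text
clock: 5.07
tool_pos: [0.5489, -0.1254, 0.1475]
orientation: [180.0, 0.0, -14.9]
force: [-0.9, 0.5, 2.1]
opening: 0.0474
(array([0.0352, 0.0005, 0.1475]), array([ 1.7999e+02,  3.0000e-02, -1.4940e+01]), array([-0.9,  0.5,  2.1]), 0.0474, 5.0667)
```

View pics/w4z.png

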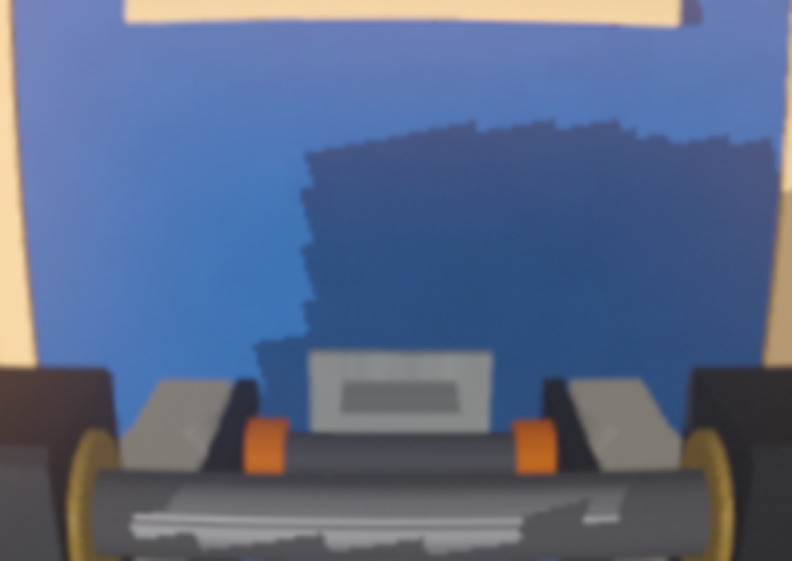

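```bash
python3 -m creep '[[0,0,0,-0.002,0,0,0],[0,0,0,-0.004,0,0,0],[0,0,0,-0.006,0,0,0],[0,0,0,-0.0075,0,0,0],[0,0,0,-0.0085,0,0,0],[0,0,0,-0.0085,0,0,0]]'; python3 -c "
from h import *
print(inbox())"
python3 -m creep '[[0,0,0,-0.001,0,0,0],[0,0,0,-0.002,0,0,0],[0,0,0,-0.002,0,0,0]]'; python3 -c "
from h import *
print(inbox())"
```

```text
clock: 5.62
tool_pos: [0.5436, -0.1237, 0.1489]
orientation: [-180.0, -0.4, -14.9]
force: [6.6, -7.1, -0.7]
opening: 0.0474
(array([0.0296, 0.0007, 0.1489]), array([-179.97,   -0.36,  -14.87]), array([ 6.6, -7.1, -0.7]), 0.0474, 5.6167)
clock: 5.87
tool_pos: [0.5427, -0.1234, 0.1491]
orientation: [-180.0, -0.5, -14.9]
force: [10.1, -8.5, -3.2]
opening: 0.0477
(array([0.0287, 0.0008, 0.1491]), array([-179.96,   -0.47,  -14.86]), array([10.1, -8.5, -3.2]), 0.0477, 5.8667)
```

```bash
python3 - <<'E'
from h import *
print(inbox())
m=ctrl.camera_model("wrist");a=ctrl.snapshot("wrist"); pickle.dump(m,open("w5.pkl","wb"));cv2.imwrite("pics/w5.png",a)
cv2.imwrite("pics/w5z.png",cv2.resize(a[120:290,200:440],None,fx=3.3,fy=3.3,interpolation=cv2.INTER_CUBIC))
b=ctrl.snapshot("side"); cv2.imwrite("pics/s5.png",b);cv2.imwrite("pics/s5z.png",cv2.resize(b[180:270,330:420],None,fx=6.5,fy=6.5,interpolation=cv2.INTER_CUBIC))
b=ctrl.snapshot("top"); cv2.imwrite("pics/t5.png",b);cv2.imwrite("pics/t5z.png",cv2.resize(b[180:300,320:440],None,fx=5,fy=5,interpolation=cv2.INTER_CUBIC))
E
```

```text
(array([0.0287, 0.0008, 0.1491]), array([-179.96,   -0.47,  -14.86]), array([10.1, -8.5, -3.2]), 0.0477, 5.8667)
```

View pics/w5z.png

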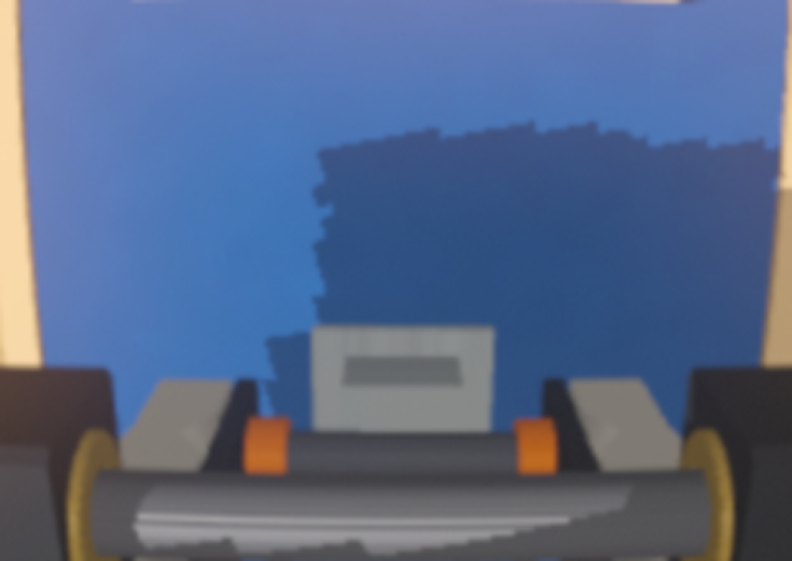

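View pics/s5z.png

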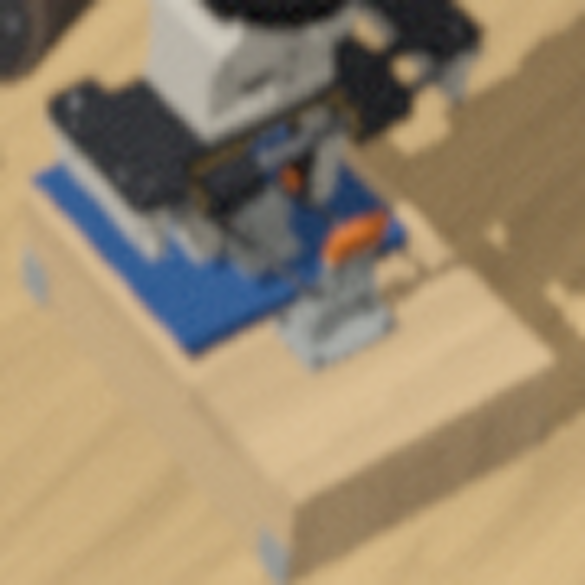

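View pics/t5z.png

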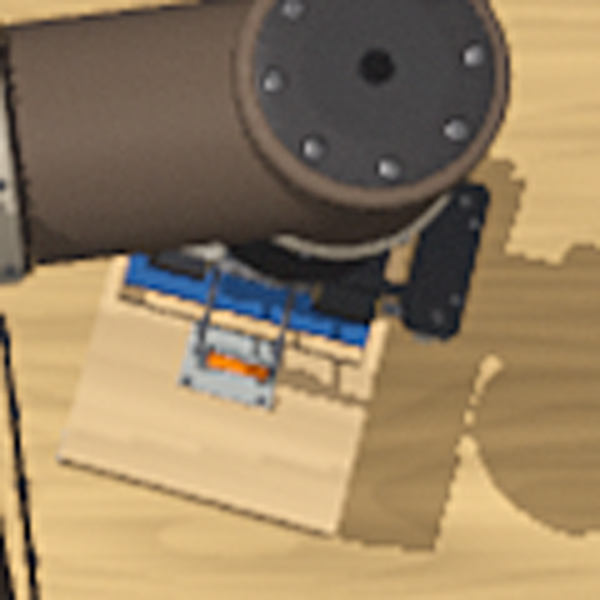

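```bash
python3 - <<'E'
from h import *
Z=lambda x,y:np.array([(x+.5)/3.3-.5+200,(y+.5)/3.3-.5+120])
def solvex(n,u,z): 
    m=pickle.load(open(n,"rb")); return least_squares(lambda q:wproj(m,b2w(W,[q[0],q[1],z]))[0]-u,[.03,0],x_scale=.01).x
for n,y,x in(("w2.pkl",122,400),("w3.pkl",320,400),("w4.pkl",350,400),("w5.pkl",326,403)):
    print(n,[solvex(n,Z(x,y),z).round(4) for z in(.07,.074,.0865)])
# lower dark band edges
for n,ys in(("w2.pkl",(147,153)),("w3.pkl",(347,373)),("w4.pkl",(380,412)),("w5.pkl",(357,385))):
    print(n,[(y,z,solvex(n,Z(400,y),z)[0].round(4)) for y in ys for z in(.072,.0865)])
# bar centre: bosses
for n in("w3.pkl","w4.pkl","w5.pkl"):
    m=pickle.load(open(n,"rb"))
    f=lambda q:np.concatenate([wproj(m,b2w(W,[q[0],q[2]+.0215,q[1]]))[0]-Z(266,445),wproj(m,b2w(W,[q[0],q[2]-.0215,q[1]]))[0]-Z(535,445)])
    print(n,least_squares(f,[.03,.1,0],x_scale=.01).x.round(4))
E
```

```text
w2.pkl [array([0.044 , 0.0002]), array([0.0445, 0.0002]), array([0.0461, 0.0002])]
w3.pkl [array([0.0437, 0.0004]), array([0.0451, 0.0005]), array([0.0492, 0.0005])]
w4.pkl [array([0.044 , 0.0005]), array([0.0455, 0.0005]), array([0.05  , 0.0005])]
w5.pkl [array([0.042 , 0.0003]), array([0.0433, 0.0004]), array([0.0474, 0.0004])]
w2.pkl [(147, 0.072, np.float64(0.0381)), (147, 0.0865, np.float64(0.0403)), (153, 0.072, np.float64(0.0366)), (153, 0.0865, np.float64(0.0389))]
w3.pkl [(347, 0.072, np.float64(0.0389)), (347, 0.0865, np.float64(0.0441)), (373, 0.072, np.float64(0.0335)), (373, 0.0865, np.float64(0.0391))]
w4.pkl [(380, 0.072, np.float64(0.0391)), (380, 0.0865, np.float64(0.0449)), (412, 0.072, np.float64(0.0329)), (412, 0.0865, np.float64(0.0392))]
w5.pkl [(357, 0.072, np.float64(0.0369)), (357, 0.0865, np.float64(0.0421)), (385, 0.072, np.float64(0.0315)), (385, 0.0865, np.float64(0.0372))]
w3.pkl [0.0362 0.111  0.0004]
w4.pkl [0.0359 0.0925 0.0004]
w5.pkl [0.0298 0.0941 0.0007]
```

Contact came early, and the geometry puts the bar's upper edge against the lip's lower corner. The bar is slightly too high. I'll back out, lower it until I feel the ledge, then draw back again.

```bash
python3 -m creep '[[0,0,0,0.004,0,0,0],[0,0,0,0.008,0,0,0],[0,0,0,0.0105,0,0,0],[0,0,0,0.0105,0,0,0],[0,0,0,0.0105,0,0,0]]'; python3 -c "
from h import *
print(inbox())"
python3 -m creep '[[0,0,0,0,0,0.001,0],[0,0,0,0,0,0.0015,0],[0,0,0,0,0,0.0015,0]]'; python3 -c "
from h import *
print(inbox())"
python3 -m creep '[[0,0,0,0,0,0.001,0],[0,0,0,0,0,0.0015,0],[0,0,0,0,0,0.0015,0]]'; python3 -c "
from h import *
print(inbox())"
```

```text
clock: 6.43
tool_pos: [0.5487, -0.1253, 0.1474]
orientation: [180.0, 0.0, -14.9]
force: [-1.6, 1.6, 3.7]
opening: 0.0475
(array([0.035 , 0.0005, 0.1474]), array([ 1.7999e+02,  4.0000e-02, -1.4950e+01]), array([-1.6,  1.6,  3.7]), 0.0475, 6.4333)
clock: 6.68
tool_pos: [0.5489, -0.1254, 0.1461]
orientation: [180.0, 0.0, -14.9]
force: [-2.8, 0.8, 2.2]
opening: 0.0476
(array([0.0352, 0.0005, 0.1461]), array([ 1.7999e+02,  1.0000e-02, -1.4940e+01]), array([-2.8,  0.8,  2.2]), 0.0476, 6.6833)
clock: 6.93
tool_pos: [0.5491, -0.1254, 0.1446]
orientation: [180.0, 0.0, -14.9]
force: [-2.1, 0.1, 3.4]
opening: 0.0476
(array([0.0354, 0.0005, 0.1446]), array([180.  ,   0.  , -14.94]), array([-2.1,  0.1,  3.4]), 0.0476, 6.9333)
```

```bash
python3 -m creep '[[0,0,0,0,0,0.001,0],[0,0,0,0,0,0.001,0],[0,0,0,0,0,0.001,0]]'; python3 -c "
from h import *
print(inbox())"
python3 -m creep '[[0,0,0,0,0,0.001,0],[0,0,0,0,0,0.001,0],[0,0,0,0,0,0.001,0]]'; python3 -c "
from h import *
print(inbox())"

```

```text
clock: 7.18
tool_pos: [0.5492, -0.1254, 0.1438]
orientation: [180.0, -0.0, -14.9]
force: [-1.7, -0.3, 3.6]
opening: 0.0475
(array([0.0355, 0.0005, 0.1438]), array([ 1.800e+02, -2.000e-02, -1.493e+01]), array([-1.7, -0.3,  3.6]), 0.0475, 7.1833)
clock: 7.43
tool_pos: [0.5496, -0.1255, 0.1435]
orientation: [180.0, -0.1, -14.9]
force: [-3.5, 1.0, 9.2]
opening: 0.0471
(array([0.0359, 0.0005, 0.1435]), array([ 1.800e+02, -7.000e-02, -1.492e+01]), array([-3.5,  1. ,  9.2]), 0.0471, 7.4333)
```

Ledge contact is at TCP z≈0.1437, so the bar was about 2 mm higher than I estimated. I'll draw back just above the ledge.

```bash
python3 -m creep '[[0,0,0,0,0,-0.001,0],[0,0,0,-0.002,0,-0.001,0],[0,0,0,-0.004,0,-0.001,0],[0,0,0,-0.006,0,-0.001,0],[0,0,0,-0.0065,0,-0.001,0],[0,0,0,-0.0065,0,-0.001,0]]'; python3 -c "
from h import *
print(inbox())"
python3 -m creep '[[0,0,0,-0.001,0,0,0],[0,0,0,-0.0025,0,0,0],[0,0,0,-0.0025,0,0,0]]'; python3 -c "
from h import *
print(inbox())"
```

```text
clock: 7.93
tool_pos: [0.5441, -0.1239, 0.1442]
orientation: [-180.0, -0.2, -14.9]
force: [2.8, -3.0, 2.4]
opening: 0.0473
(array([0.0302, 0.0007, 0.1442]), array([-1.7998e+02, -1.7000e-01, -1.4910e+01]), array([ 2.8, -3. ,  2.4]), 0.0473, 7.9333)
clock: 8.18
tool_pos: [0.5412, -0.1231, 0.144]
orientation: [-180.0, -0.1, -14.9]
force: [3.4, -3.8, 1.2]
opening: 0.0474
(array([0.0272, 0.0007, 0.144 ]), array([-1.7998e+02, -1.1000e-01, -1.4920e+01]), array([ 3.4, -3.8,  1.2]), 0.0474, 8.1833)
```

```bash
python3 -m creep '[[0,0,0,-0.001,0,0,0],[0,0,0,-0.002,0,0,0],[0,0,0,-0.002,0,0,0]]'; python3 -c "
from h import *
print(inbox())"
python3 -m creep '[[0,0,0,-0.001,0,0,0],[0,0,0,-0.002,0,0,0],[0,0,0,-0.002,0,0,0]]'; python3 -c "
from h import *
print(inbox())
m=ctrl.camera_model('wrist');a=ctrl.snapshot('wrist'); pickle.dump(m,open('w6.pkl','wb'))
cv2.imwrite('pics/w6z.png',cv2.resize(a[120:290,200:440],None,fx=3.3,fy=3.3,interpolation=cv2.INTER_CUBIC))"
```

```text
clock: 8.43
tool_pos: [0.5401, -0.1228, 0.1441]
orientation: [-180.0, -0.2, -14.9]
force: [6.3, -5.3, 0.1]
opening: 0.0475
(array([0.0261, 0.0007, 0.1441]), array([-179.98,   -0.2 ,  -14.91]), array([ 6.3, -5.3,  0.1]), 0.0475, 8.4333)
clock: 8.68
tool_pos: [0.5392, -0.1224, 0.1443]
orientation: [-180.0, -0.3, -14.9]
force: [10.2, -8.3, -2.9]
opening: 0.0474
(array([0.0251, 0.0008, 0.1443]), array([-179.97,   -0.31,  -14.89]), array([10.2, -8.3, -2.9]), 0.0474, 8.6833)
```

View pics/w6z.png

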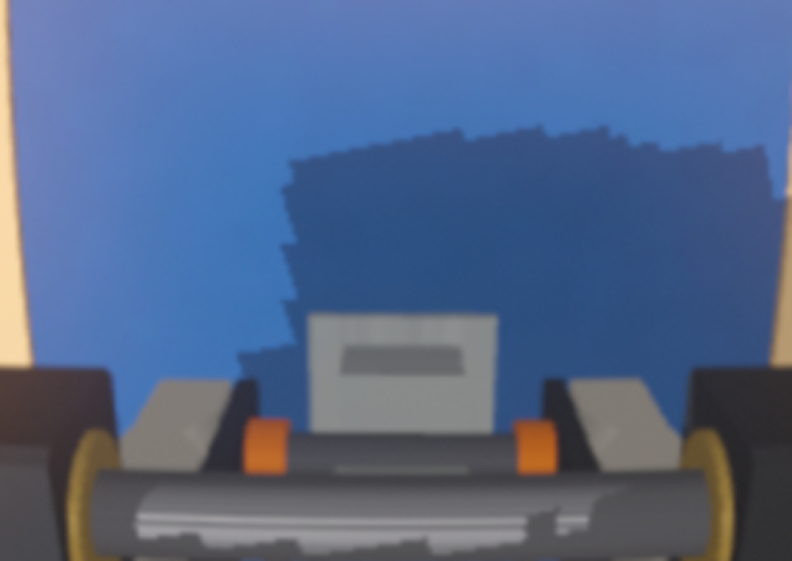

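The strip at y≈470 is the lip, now in front of the bar, so the bar is hooked with about 12 N on the post. I'll relax the pull and release.

```bash
python3 -m creep '[[0,0,0,0.002,0,0,0],[0,0,0,0.003,0,0,0],[0,0,0,0.003,0,0,0.6],[0,0,0,0.003,0,0,0.8],[0,0,0,0.003,0,0,1],[0,0,0,0.003,0,0,1],[0,0,0,0.003,0,0,1],[0,0,0,0.003,0,0,1]]'; python3 -c "
from h import *
print(inbox())"
python3 -m creep '[[0,0,0,0,0,-0.015,1],[0,0,0,0,0,-0.04,1],[0,0,0,0,0,-0.08,1],[0,0,0,0,0,-0.11,1],[0,0,0,0,0,-0.13,1],[0,0,0,0,0,-0.13,1],[0,0,0,0,0,-0.13,1]]'
python3 -c "
from h import *
print(inbox())
m=ctrl.camera_model('wrist');a=ctrl.snapshot('wrist'); pickle.dump(m,open('w7.pkl','wb'));cv2.imwrite('pics/w7.png',a)
cv2.imwrite('pics/w7z.png',cv2.resize(a[120:290,220:420],None,fx=3.5,fy=3.5,interpolation=cv2.INTER_CUBIC))
b=ctrl.snapshot('side');cv2.imwrite('pics/s7z.png',cv2.resize(b[180:270,330:420],None,fx=6.5,fy=6.5,interpolation=cv2.INTER_CUBIC))"
```

```text
clock: 9.4
tool_pos: [0.5392, -0.1227, 0.1435]
orientation: [180.0, 0.0, -14.9]
force: [0.0, 0.1, -0.8]
opening: 0.0804
(array([0.0251, 0.0005, 0.1435]), array([ 1.800e+02,  3.000e-02, -1.495e+01]), array([ 0. ,  0.1, -0.8]), 0.0804, 9.4)
clock: 9.98
tool_pos: [0.5398, -0.1227, 0.2749]
orientation: [-179.9, -0.1, -14.9]
force: [-1.1, -1.1, -1.1]
opening: 0.0877
(array([0.0257, 0.0007, 0.2749]), array([-1.7993e+02, -1.5000e-01, -1.4950e+01]), array([-1.1, -1.1, -1.1]), 0.0877, 9.9833)
```

View pics/w7z.png

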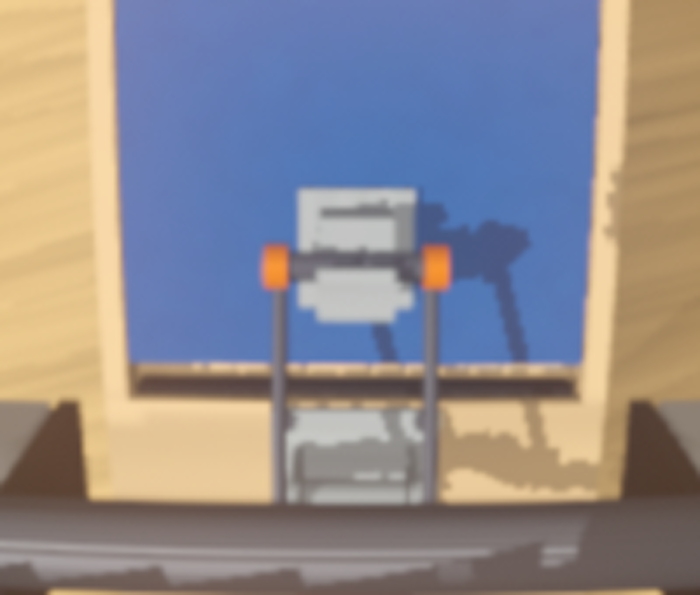

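View pics/s7z.png

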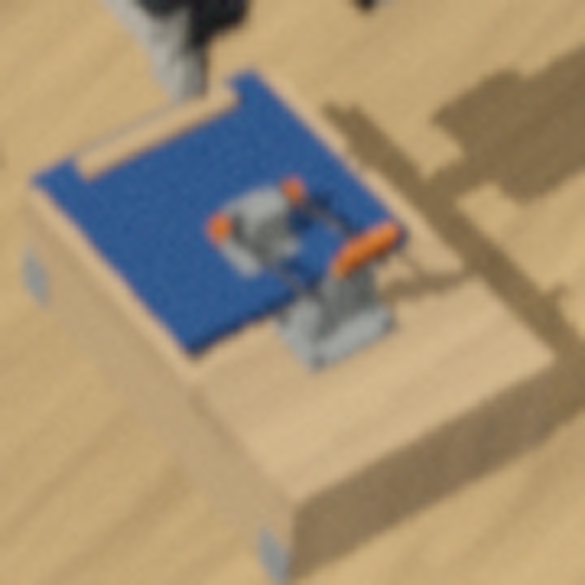

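The bar is seated: the lip overlaps its middle at (355,258) and the lever leans back. Next I'll close the gripper and go to the keeper side of the lever tip.

```bash
python3 -c "
from h import *
print(goto(tw(-.0325,.136,.066),-15.25))"
python3 -m creep '[[0,0,0,-0.02,0,0,0],[0,0,0,-0.05,0,0,0],[0,0,-0.005,-0.058,0,0,0],[0,0,-0.005,-0.058,0,0,0],[0,0,-0.005,-0.058,0,0,0],[0,0,-0.005,-0.058,0,0,0],[0,0,-0.005,-0.058,0,0.02,0],[0,0,-0.005,-0.058,0,0.045,0],[0,0,-0.005,-0.058,0,0.062,0],[0,0,-0.005,-0.058,0,0.0725,0],[0,0,-0.005,-0.058,0,0.0725,0],[0,0,-0.005,-0.058,0,0.0725,0]]'
python3 -c "
from h import *
print(inbox())
b=ctrl.snapshot('side');cv2.imwrite('pics/s8z.png',cv2.resize(b[180:280,330:430],None,fx=6,fy=6,interpolation=cv2.INTER_CUBIC))
b=ctrl.snapshot('top');cv2.imwrite('pics/t8z.png',cv2.resize(b[180:300,320:440],None,fx=5,fy=5,interpolation=cv2.INTER_CUBIC))"
```

```text
(array([-0.    ,  0.0013,  0.0051]), array([-0.0572,  0.0001,  0.0709]))
clock: 11.08
tool_pos: [0.4838, -0.1081, 0.2005]
orientation: [179.9, 0.1, -14.7]
force: [-0.7, 0.2, 0.9]
opening: 0.0132
(array([-3.220e-02,  1.000e-04,  2.005e-01]), array([ 1.7994e+02,  1.0000e-01, -1.4670e+01]), array([-0.7,  0.2,  0.9]), 0.0132, 11.0833)
```

View pics/s8z.png

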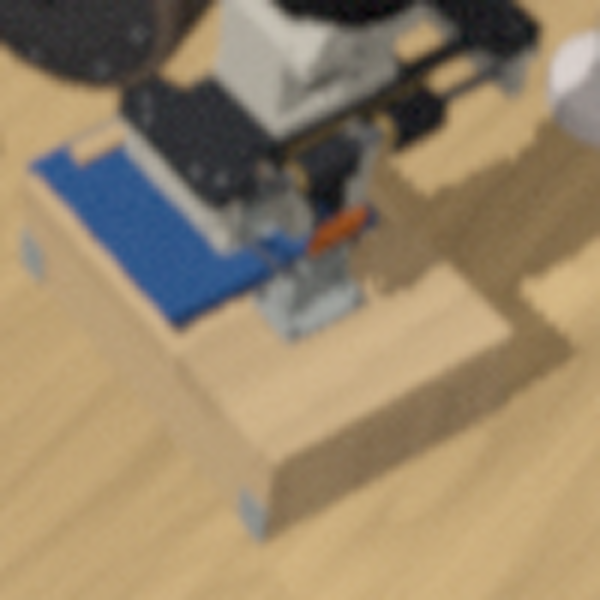

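```bash
python3 -c "
from h import *
for d in range(105,200,5):
    a=np.radians(d); s=.045
    P=np.array([-.04,.098])+s*np.array([np.cos(a),np.sin(a)])+.0035*np.array([np.sin(a),-np.cos(a)])
    t=P+[.0095,.066]; print(d,'tcp',t.round(4),'shift',(round(t[0]+.0322,4),round(.2005-t[1],4)))
"
```

```text
105 tcp [-0.0388  0.2084] shift (np.float64(-0.0066), np.float64(-0.0079))
110 tcp [-0.0426  0.2075] shift (np.float64(-0.0104), np.float64(-0.007))
115 tcp [-0.0463  0.2063] shift (np.float64(-0.0141), np.float64(-0.0058))
120 tcp [-0.05    0.2047] shift (np.float64(-0.0178), np.float64(-0.0042))
125 tcp [-0.0534  0.2029] shift (np.float64(-0.0212), np.float64(-0.0024))
130 tcp [-0.0567  0.2007] shift (np.float64(-0.0245), np.float64(-0.0002))
135 tcp [-0.0598  0.1983] shift (np.float64(-0.0276), np.float64(0.0022))
140 tcp [-0.0627  0.1956] shift (np.float64(-0.0305), np.float64(0.0049))
145 tcp [-0.0654  0.1927] shift (np.float64(-0.0332), np.float64(0.0078))
150 tcp [-0.0677  0.1895] shift (np.float64(-0.0355), np.float64(0.011))
155 tcp [-0.0698  0.1862] shift (np.float64(-0.0376), np.float64(0.0143))
160 tcp [-0.0716  0.1827] shift (np.float64(-0.0394), np.float64(0.0178))
165 tcp [-0.0731  0.179 ] shift (np.float64(-0.0409), np.float64(0.0215))
170 tcp [-0.0742  0.1753] shift (np.float64(-0.042), np.float64(0.0252))
175 tcp [-0.075   0.1714] shift (np.float64(-0.0428), np.float64(0.0291))
180 tcp [-0.0755  0.1675] shift (np.float64(-0.0433), np.float64(0.033))
185 tcp [-0.0756  0.1636] shift (np.float64(-0.0434), np.float64(0.0369))
190 tcp [-0.0754  0.1596] shift (np.float64(-0.0432), np.float64(0.0409))
195 tcp [-0.0749  0.1557] shift (np.float64(-0.0427), np.float64(0.0448))
```

Pushing along the arc to about 145° first.

```bash
python3 -m creep '[[0,0,0,-0.006,0,-0.003,0],[0,0,0,-0.01,0,-0.005,0],[0,0,0,-0.014,0,-0.0055,0],[0,0,0,-0.018,0,-0.004,0],[0,0,0,-0.0215,0,-0.0025,0],[0,0,0,-0.0245,0,0,0],[0,0,0,-0.0275,0,0.002,0],[0,0,0,-0.0305,0,0.005,0],[0,0,0,-0.033,0,0.008,0],[0,0,0,-0.033,0,0.008,0]]'
python3 -c "
from h import *
print(inbox())
a=ctrl.snapshot('wrist');cv2.imwrite('pics/w9z.png',cv2.resize(a[120:330,200:440],None,fx=2.8,fy=2.8,interpolation=cv2.INTER_CUBIC))
b=ctrl.snapshot('side');cv2.imwrite('pics/s9z.png',cv2.resize(b[180:280,330:430],None,fx=6,fy=6,interpolation=cv2.INTER_CUBIC))"
```

```text
clock: 12.02
tool_pos: [0.4518, -0.0991, 0.194]
orientation: [-179.9, -0.2, -14.6]
force: [3.4, 0.2, 2.8]
opening: 0.0008
(array([-0.0653,  0.0003,  0.194 ]), array([-1.7993e+02, -1.5000e-01, -1.4630e+01]), array([3.4, 0.2, 2.8]), 0.0008, 12.0167)
```

View pics/w9z.png

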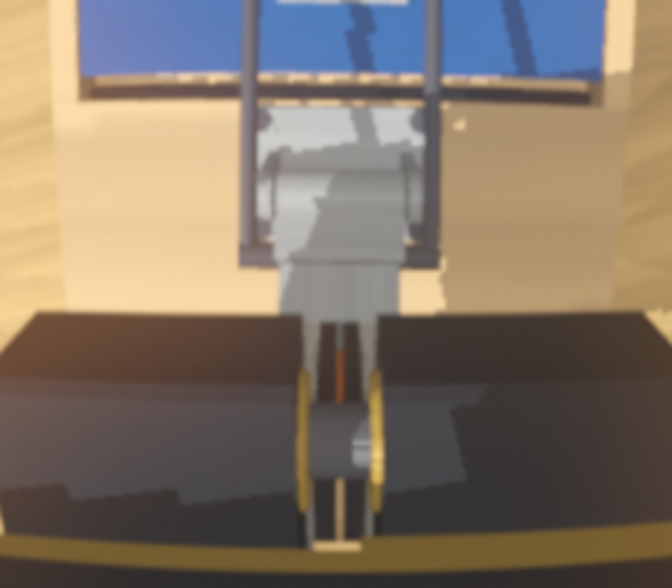

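View pics/s9z.png

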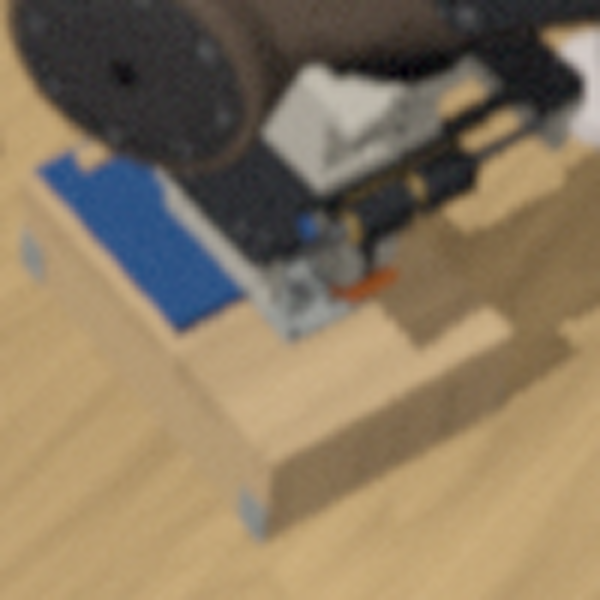

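```bash
python3 -m creep '[[0,0,0,-0.0025,0,0.003,0],[0,0,0,-0.0045,0,0.0065,0],[0,0,0,-0.0065,0,0.010,0],[0,0,0,-0.008,0,0.0135,0],[0,0,0,-0.009,0,0.017,0],[0,0,0,-0.010,0,0.021,0],[0,0,0,-0.0105,0,0.025,0],[0,0,0,-0.0105,0,0.025,0]]'
python3 -c "
from h import *
print(inbox())"
python3 -m creep '[[0,0,0,-0.002,0,0.003,0],[0,0,0,-0.005,0,0.006,0],[0,0,0,-0.007,0,0.009,0],[0,0,0,-0.007,0,0.012,0],[0,0,0,-0.007,0,0.012,0]]'
python3 -c "
from h import *
print(inbox())
b=ctrl.snapshot('side');cv2.imwrite('pics/s10z.png',cv2.resize(b[180:280,330:430],None,fx=6,fy=6,interpolation=cv2.INTER_CUBIC))"
```

```text
clock: 12.78
tool_pos: [0.4396, -0.0971, 0.1666]
orientation: [179.9, 0.2, -14.7]
force: [-0.5, 0.5, -0.1]
opening: 0.0008
(array([-0.0777, -0.001 ,  0.1666]), array([179.92,   0.21, -14.69]), array([-0.5,  0.5, -0.1]), 0.0008, 12.7833)
clock: 13.2
tool_pos: [0.4339, -0.0952, 0.1565]
orientation: [180.0, 0.1, -14.6]
force: [-5.8, 2.3, 13.2]
opening: 0.0003
(array([-0.0836, -0.0006,  0.1565]), array([ 1.7995e+02,  5.0000e-02, -1.4620e+01]), array([-5.8,  2.3, 13.2]), 0.0003, 13.2)
```

View pics/s10z.png

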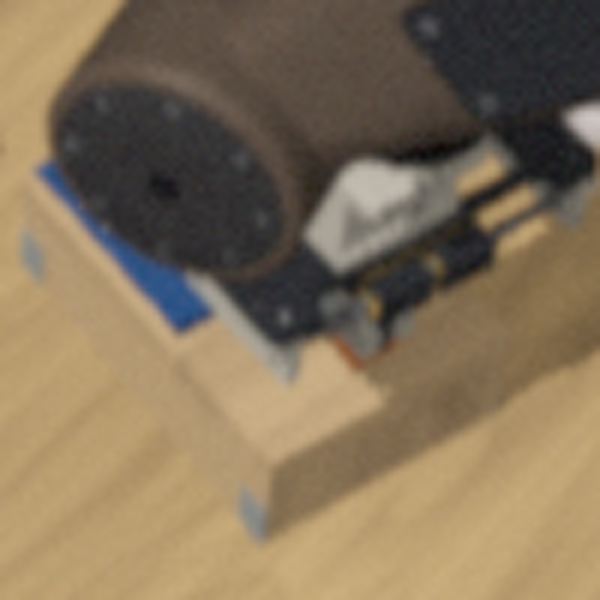

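The lever went over centre by itself (0 N at 180°), and now there is 13 N against the stop. I'll lift away and check.

```bash
python3 -m creep '[[0,0,0,0,0,-0.01,0],[0,0,0,0,0,-0.04,0],[0,0,0,0.01,0,-0.08,0],[0,0,0,0.03,0,-0.12,0],[0,0,0,0.04,0,-0.15,0],[0,0,0,0.04,0,-0.15,0],[0,0,0,0.04,0,-0.15,0]]'
python3 -c "
from h import *
print(inbox())
m=ctrl.camera_model('wrist');a=ctrl.snapshot('wrist'); pickle.dump(m,open('w11.pkl','wb'));cv2.imwrite('pics/w11.png',a)
cv2.imwrite('pics/w11z.png',cv2.resize(a[60:260,220:420],None,fx=3,fy=3,interpolation=cv2.INTER_CUBIC))
b=ctrl.snapshot('side');cv2.imwrite('pics/s11z.png',cv2.resize(b[180:280,330:430],None,fx=6,fy=6,interpolation=cv2.INTER_CUBIC))
b=ctrl.snapshot('top');cv2.imwrite('pics/t11.png',b)"
```

```text
clock: 13.83
tool_pos: [0.4743, -0.1052, 0.3078]
orientation: [-179.9, -0.2, -14.7]
force: [0.0, -0.2, -0.7]
opening: 0.0005
(array([-0.0421,  0.0004,  0.3078]), array([-179.91,   -0.19,  -14.68]), array([ 0. , -0.2, -0.7]), 0.0005, 13.8333)
```

View pics/w11z.png

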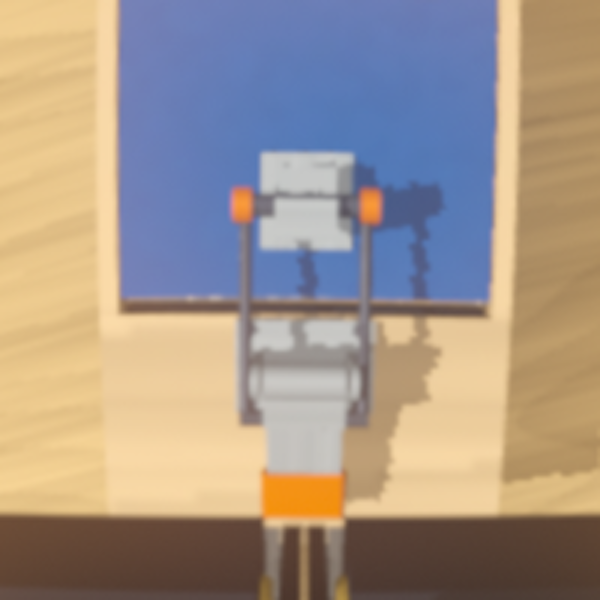

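View pics/s11z.png

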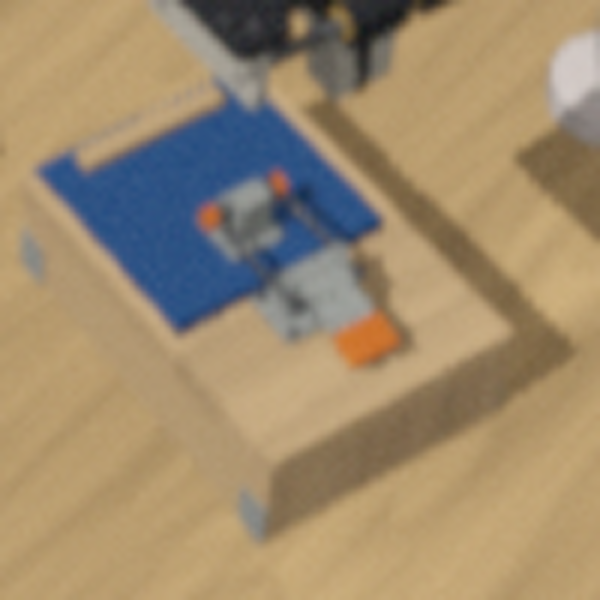

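View pics/t11.png

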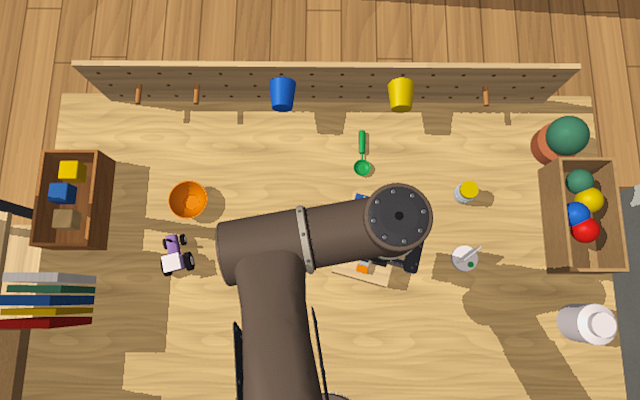

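```bash
python3 - <<'E'
from h import *
m=pickle.load(open("w11.pkl","rb"))
Z=lambda x,y:np.array([(x+.5)/3-.5+220,(y+.5)/3-.5+60])
x=least_squares(lambda q:wproj(m,b2w(W,[q[0],q[1],.07]))[0]-Z(306,152),[.03,0],x_scale=.01).x
print("plate edge x",x,"was .044 at 9 mm")
S=lambda x,y:np.array([(x+.5)/6-.5+330,(y+.5)/6-.5+180])
pad=lambda l:(lambda a:np.array([-.04+.045*np.cos(a)+.0035*np.sin(a),0,.098+.045*np.sin(a)-.0035*np.cos(a)]))(.698+l)
for l in(2.35,2.5,2.6,2.705): print(l,proj("side",b2w(W,pad(l)))[0],wproj(m,b2w(W,pad(l)))[0])
print("seen",S(369,338),Z(303,495))
E
python3 -c "
from plant import ctrl
print(ctrl.close_job())"
```

```text
plate edge x [0.03712104 0.00046778] was .044 at 9 mm
2.35 [391.3448682  233.08980718] [320.95508793 231.76212669]
2.5 [391.25828689 234.65683274] [320.95151419 230.03295414]
2.6 [391.08219744 235.57334977] [320.95452704 228.41070971]
2.705 [390.7984966  236.41392457] [320.96209615 226.33809203]
seen [391.08333333 235.91666667] [320.66666667 224.66666667]
the job is handed in; nothing more can be done
None
```

The box is locked and the job is handed in. The clock read about 14 s of the 48 s allowed.

**What I did:** I pinched the bail's bosses, swung the bar over the keeper, lowered it to the ledge and drew it back under the lip. Then I let go and pressed the lever over with closed fingers until it met its stop at about 13 N. It had passed centre and pulled itself over before that.

**Last checks, with the gripper lifted clear and the force near zero:**
- **Bar:** it is under the lip, against the post.
- **Lever:** it lies at its stop. The wrist view agrees with 2.705 rad, and the side view reads about 2.65 rad, within a pixel of the stop.
- **Lid:** the keeper plate moved back about 7 mm, so the lid is about 2 mm open, down from about 9 mm.
- **Other things on the ledge:** in the last top view they look the same as at the start.

**What went wrong:** the first draw-back failed because the bar was about 2 mm too high and caught the lip's lower edge at about 12 N. I backed out, felt for the ledge, and the second try seated.

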